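Bring the geode under the polishing pad and hold the pad down

ROBOT

A 7-joint arm with a two-finger parallel gripper is mounted at the origin on the work surface. World frame = base frame: x ahead of the robot, y to its left, z up, the work surface at z = 0. Lengths are in m, angles in rad, forces in N, time in s.
With the tool pointing down it reaches from about 0.4 to 0.875 m from the base axis. Payload 6.5 kg.
Tool frame: the origin (TCP) lies at the very end of the fingers, on their centre line; the grasp point (between the pads) lies 19 mm behind it (ctrl.grip_depth is the distance from the TCP to the grasp point, in m); z points along the fingers, y is the line along which they close (so a half turn about z gives the same grasp; the last joint's range is limited). The gripper opens to 85 mm and grips with 20 to 120 N. Pads are 22 mm wide; open, the fingers measure 114 mm over their backs; the gripper's body (76 mm by 85 mm) begins 54 mm behind the grasp point. The pads swing forward as they close: fully open they stand 13 mm farther back than shut.
Start: joints at [1.201, 0.536, -0.004, 1.538, 0.003, 1.067, -0.071], TCP at [0.194, -0.62, 0.231] pointing down, gripper open.
Joint ranges: [-2.7, 2.7], [-0.37, 2.16], [-1.27, 1.26], [0.24, 2.4], [-1.31, 4.45], [0.19, 1.91], [-2.76, 2.76]. Speed limits (rad/s): [2.39, 2.39, 3.14, 3.14, 3.14, 3.14, 3.14].

INTERFACE

Orientations are given as a unit quaternion [x, y, z, w].
In Python, from workcell import status, vision, ctrl gives the robot as it stands.
- The arm moves only by the tool play_rows, never from a script. Its argument "series" is a list of rows, each a list of 3 entries, a list of its own where there are three numbers: the opening, from 0 (shut) to 1 (fully open), then the shift along the tool's x, y, z each as a share of 0.4 m, from -1 to 1, then the turn about the tool's z as a share of 90 degrees, from -1 to 1. In form: [[hand, [dx, dy, dz], roll], ...]. A call has 1 to 8 rows; each row is the pose to reach, as a shift and turn from the pose commanded when the call began, along the tool's axes at that moment; what a row does not reach only later rows make up. A row lasts 1/12 s, in which the tool goes at most 41.7 mm and 7.16 degrees, less where a joint would pass 70% of its speed; a pose out of reach is approached as far as the arm can. A call with a number of a shift or a turn outside -1 to 1 is refused whole. A call with a gripper value outside its range is refused whole. The fingers move at their own pace and stop on an object; "newtons" is the grip in N (left out, the last holds). Time passes only in rows, so rows that repeat a pose let the fingers close. It gives the time, the measured TCP pose, the force, the opening and the grip force at its end, in the units of the state.
- status.sense(): the state, without advancing time (a new reading comes with each control period).
- vision.capture(name): name is "side" or "top" or "wrist"; returns a dict with "image" (480x640x3 uint8, red, green, blue), "vfov" (degrees; the focal length in pixels is half the picture's height over the tangent of half this angle, whatever the lens; pixels are square), "cx", "cy" (the principal point, pixels), "camera_from_world" (4x4, takes a point from world to camera coordinates). Camera axes: x right, y up, looking along -z (the intrinsics and any distortion apply to the point x, -y, -z); pixel columns grow to the right and rows downward; lengths in m; the calibration is good to about 2 mm. A picture is of the moment at which its call begins. There is no depth.
- ctrl.sign_off(): hands the job in; it is judged then, once.
Trained networks look in a picture, given as the dict that the camera call returned (one of the last four; its "shot" number tells which), for a name from the list of things; names that differ only in an ending like _2 or _b are one class to them, and where a whole thing is asked for, a point or a joint stands for the part that bears it (a point fixed in the world has none). Each returns a list of dicts, best first, with "p" (0 to 1); they miss things now and then, are a little off and sometimes report something else, mostly with a low value. They report only what shows in the picture. A call takes as long as a camera call.
- vision.masks_of(picture, label): "mask" (480x640 bool, what is visible of it) and "position" ([column, row] in pixels, amid what is visible of it).
- vision.spot_point(picture, label): "position" ([column, row] in pixels: a listed point, or the origin of a listed thing).
The state is a dict: "time": time; "qpos": joint angles; "joint_vel": joint speeds; "effort": joint torques, N m; "position": TCP position; "orientation": TCP orientation; "wrist_force": force on the tool from outside, world axes, zero at the start; "moment": the same for the moment, N m; "opening": finger opening in m; "grasp_force": force on a finger pad.
Only numpy, scipy, OpenCV 4.12 (cv2) and the standard library are available. Lean on these libraries where they do the work, as an engineer would, in place of code of your own. Each camera call takes 0.05 s, during which the arm holds its last target. There are 200 camera calls.

TASK

On the small bench drill press, turn the cross slide's handwheel clockwise until the carriage comes up against its red stop, so that the geode half in the vice sits under the polishing pad; keep the feed lever up while you wind. Then pull the feed lever down until its arm is level, which presses the sprung pad onto the stone at its working pressure, and keep it there: do not lean on it past that, and finish while still holding the lever level. Leave the other things on the shelf where they are.

Things in the scene. Friction and masses are not known exactly. Their poses are not given: they have to be found in the camera images.
- press: Green cast bench drill press with a cross slide, fixed, 323 mm tall. Origin: on the shelf (z 0) under the spindle axis. x points to its back (column, motor, to +190 mm), y to its left, z up; the robot stands at its front. Head: x -48 to 168 mm, y +-50, z 195 to 323 mm. Slide bed: x +-44, y -140 to 177, top z 62 mm. Handwheel at the +y end, feed lever on the -y side.
- wheel_axis (a point): Point fixed to the press on the handwheel's axis (parallel to the press's y), at the middle of the crank grip's length: press frame (0, 231, 66) mm. The handwheel is an aluminium disc of 68 mm diameter, at y 186 to 206 mm, 25 mm inward of this point.
- handwheel (a joint): Wheel angle a (rad), 0 to 15.71. Grows clockwise seen from the wheel's end (from +y): over the top towards the press's front (-x). Crank is at (-26 sin a, 0, 26 cos a) mm from point wheel_axis, press frame: straight up at 0. At 15.71 the carriage meets the stop and the wheel stops. 8 mm of carriage per turn; about 2 N at the crank; stays where left.
- crank (a point): Centre of the black crank grip: cylinder 16 mm in diameter, 44 mm long, parallel to the press's y, 26 mm off the wheel axis, z 40 to 92 mm. It spins freely on its pin, so it can be pinched from above across the press's x and carried round the circle without turning the hand; a hand pointing down at its middle clears the wheel.
- carriage_nose (a point): Face of the steel nose on the carriage that meets the stop screw, z 90 mm. It touches point stop_tip at full travel.
- stop_tip (a point): Tip of the stop screw in the red stop bracket near the -y end of the bed: press frame (0, -65, 90) mm.
- pad: Yellow polishing pad, 44 mm in diameter, on a sprung mandrel below the drill chuck. Origin: centre of its underside, at z 128 mm with the lever up. The lever lowers it 32 mm per rad; it meets the stone when the lever is still 0.125 rad above level, and further travel compresses its spring (4 N per mm): 16 N on the stone with the lever level.
- lever_pivot (a point): Point fixed to the press on the lever's pivot axis (parallel to the press's y), in the plane in which the arm swings: press frame (20, -78, 225) mm.
- lever_ball (a point): Centre of the black ball, 28 mm in diameter, on the end of the lever, 140 mm from point lever_pivot. Up: press frame (-99, -78, 298) mm; level: (-120, -78, 225) mm, as high as the pivot. Pinched from above across the press's y it turns in the pads as it follows the arc; it can also be pushed down with closed fingers.
- copper_bowl: Bystander: copper sorting bowl, 144 mm wide, 50 mm high, with tumbled stones. Origin: centre of its underside.
- scoop: Bystander: orange plastic scoop, bin 100 x 70 x 42 mm with a handle 85 mm long towards its +x. Origin: centre of the bin's underside.
- mallet: Bystander: black rubber mallet, 270 mm long along its x, head (64 mm thick, 90 mm wide) at +x. Origin under the handle's middle, on the shelf.
- spare_geode: Bystander: loose lumpy amethyst half, 110 mm wide, 54 mm high. Origin: centre of its underside.
- polish_bottle: Bystander: white bottle of polish, 56 mm in diameter, 130 mm high. Origin: centre of its underside.
- brush: Bystander: paint-type hand brush, about 200 mm long, lying along its x, wooden handle to its -x. Origin: under its middle, on the shelf.
- carriage: Steel carriage with vice and, clamped in it cut face up, a purple amethyst half 74 mm across; the flat face is at z 114 mm. Origin: z 66 mm, under the middle of the stone; axes as the press. The handwheel drives it along the press's -y to the stop, up to 20 mm; at the stop the stone is centred under the pad.
- feed_lever: Feed lever: 10 mm steel rod with the ball. Origin at the pivot; its x axis runs along the rod from the ball to the pivot. At rest the arm points to the front, 0.55 rad above level; pulling the ball down turns it to level and past it (end stop 0.30 rad below). A return spring lifts it when let go. At the ball it takes about 3 N at first, 5 N as the pad meets the stone, 8.5 N at level.

How it is judged:
On the way, in this order (a step that is already met when the one before it is completed fails the run):
1. the carriage is wound up to its stop (within 0.8 mm) with the feed lever still up (distance between carriage_nose and stop_tip below 0.0008 m and z of lever_ball in the frame of lever_pivot above 0.05 m), for 0.2 s.
2. the feed lever is held level, pad pressed on the stone (distance between carriage_nose and stop_tip below 0.0008 m and z of lever_ball in the frame of lever_pivot between -0.011 and 0.011 m and contact force between pad and carriage between 4 and 30 N and contact force between any of the fingers, the arm and feed_lever above 1 N), for 0.5 s.
At the end, for the whole second after the job is handed in: Carriage within 0.8 mm of its stop, lever held by the robot with the ball's centre within 11 mm of the pivot's height, pad pressing on the stone with 4 to 30 N, all this kept through the last second (all of step 2); the arm keeps its last pose, push and grip.
It fails at once if the pad bears on the stone while the carriage is still more than 1 mm short of its stop (contact force between pad and carriage above 1 N and distance between carriage_nose and stop_tip above 0.001 m).
It fails at once if the pad is pressed on the stone with more than 34 N (contact force between pad and carriage above 34 N).
It fails at once if another loose thing on the shelf is pushed more than 30 mm (distance of any of copper_bowl, scoop, mallet, spare_geode, polish_bottle, brush from where it was at the start of the episode above 0.03 m).
It also fails if it takes over 72 s, if anything falls off the work surface, if the arm or the gripper's body presses on something with over 40 N, if the wrist force passes 120 N, or if a joint passes its speed limit or range.

## Working session

There is one attempt and no reset: what is moved stays moved. The work goes in short steps, Python scripts to look and compute and a tool call to move; the robot and the scene stay as the last step left them, time stands still between calls to the robot, and variables do not carry over. Pictures are saved under pics/ and viewed, at most 10 in all, crops included, and the job is handed in when it is done.

Besides the shell and the picture viewer there is one more tool, called after "Emit:" as name([rows], argument=value, ...), one row to a line, values as JSON. play_rows: Moves the arm, as the interface text tells. Its arguments: {"type":"object","properties":{"series":{"type":"array","items":{"type":"array"}},"newtons":{"type":"number"}},"required":["series"]}

```bash
mkdir -p pics; cat > h.py <<'E'
import numpy as np, cv2
from workcell import status, vision, ctrl
def K(p):
    f=240/np.tan(np.radians(p['vfov'])/2); return f,p['cx'],p['cy']
def proj(p,X):
    T=np.array(p['camera_from_world']); c=T[:3,:3]@np.array(X)+T[:3,3]; f,cx,cy=K(p)
    return np.array([cx+f*c[0]/-c[2], cy+f*(-c[1])/-c[2]])
def save(p,n,pts=()):
    im=p['image'][:,:,::-1].copy()
    for q in pts: cv2.drawMarker(im,(int(q[0]),int(q[1])),(255,0,255),0,9)
    cv2.imwrite('pics/'+n+'.png',im)
E
python3 - <<'E'
from h import *
np.set_printoptions(precision=4,suppress=True)
s=status.sense(); print(s)
for n in ['side','top','wrist']:
    p=vision.capture(n); save(p,n+'0')
    print(n,p['vfov'],p['cx'],p['cy'],[k for k in p]); print(np.array(p['camera_from_world']))
    for l in ['press','wheel_axis','crank','lever_pivot','lever_ball','stop_tip','carriage_nose','pad','carriage','feed_lever']:
        r=vision.spot_point(p,l); print(l,[(np.round(a['position'],1).tolist(),round(a['p'],2)) for a in r[:2]])
E
```

```text
{'time': 0.0, 'qpos': array([ 1.2008,  0.5372, -0.0045,  1.5389,  0.0026,  1.0673, -0.0712]), 'joint_vel': array([-0.0008, -0.0002,  0.0004,  0.0018, -0.0001, -0.0003,  0.0031]), 'effort': array([  0.0002, -58.3413,   1.0486, -25.9105,   0.0124,   0.0094,
         0.    ]), 'position': array([ 0.1942, -0.6196,  0.2304]), 'orientation': array([ 0.9885,  0.1514, -0.0002, -0.0009]), 'wrist_force': array([ 0.8526,  0.3624, -0.4245]), 'moment': array([-0.0032, -0.0253,  0.0046]), 'grasp_force': 0.0, 'opening': 0.08509250558962472}
side 42.03494714372504 325.8863367363186 240.04766305777264 ['image', 'vfov', 'cx', 'cy', 'camera_from_world', 'shot']
[[ 0.8115 -0.5844  0.0048 -0.4465]
 [ 0.384   0.5395  0.7493 -0.3132]
 [-0.4405 -0.6062  0.6622 -1.7977]
 [ 0.      0.      0.      1.    ]]
press [([432.4, 310.0], 0.25)]
wheel_axis [([309.0, 232.4], 0.75)]
crank [([320.1, 227.1], 0.61)]
lever_pivot [([380.8, 241.5], 0.89)]
lever_ball [([349.9, 241.2], 0.66), ([352.5, 266.8], 0.21)]
stop_tip [([368.1, 274.8], 0.59)]
carriage_nose [([369.0, 269.0], 0.71), ([229.4, 254.4], 0.71)]
pad [([354.7, 25
[... 465 characters left out ...]
 223.1], 0.91), ([387.4, 192.0], 0.51)]
crank [([264.0, 210.7], 0.73)]
lever_pivot [([384.3, 194.1], 0.57), ([261.2, 222.0], 0.46)]
lever_ball [([392.2, 239.9], 0.73)]
stop_tip [([379.6, 218.1], 0.8)]
carriage_nose [([370.6, 215.5], 0.72)]
pad []
carriage [([344.7, 219.0], 0.65)]
feed_lever [([386.0, 195.0], 0.78)]
wrist 67.75452127027586 321.2746098784491 238.48033997383806 ['image', 'vfov', 'cx', 'cy', 'camera_from_world', 'shot']
[[ 0.3004 -0.9538  0.0011 -0.6513]
 [ 0.9026  0.2838 -0.3238  0.043 ]
 [ 0.3085  0.0983  0.9461 -0.3803]
 [ 0.      0.      0.      1.    ]]
press []
wheel_axis []
crank []
lever_pivot []
lever_ball []
stop_tip []
carriage_nose []
pad []
carriage []
feed_lever []
```

```bash
cat >> h.py <<'E'
P={'wheel_axis':(0,231,66),'lever_pivot':(20,-78,225),'lever_ball':(-99,-78,298),'stop_tip':(0,-65,90)}
def W(v,q):
    x,y,t=v; c,s=np.cos(t),np.sin(t); q=np.array(q)/1000
    return np.array([x+c*q[0]-s*q[1], y+s*q[0]+c*q[1], q[2]])
E
cat > fit.py <<'E'
from h import *
from scipy.optimize import least_squares
np.set_printoptions(precision=4,suppress=True)
s={n:vision.capture(n) for n in ['side','top']}
obs=[]
for n in s:
    for l in P:
        r=vision.spot_point(s[n],l)
        if r and r[0]['p']>.5: obs.append((n,l,np.array(r[0]['position'])))
f=lambda v: np.concatenate([proj(s[n],W(v,P[l]))-o for n,l,o in obs])
r=least_squares(f,[.65,0,0],loss='soft_l1',f_scale=2)
v=r.x; print(v); res=f(v).reshape(-1,2)
for (n,l,o),e in zip(obs,res): print(n,l,o,e)
for l in P: print(l,W(v,P[l]))
np.save('v.npy',v)
for n in s:
    p=s[n]
    pts=[proj(p,W(v,P[l])) for l in P]+[proj(p,W(v,q)) for q in [(-48,-50,323),(-48,50,323),(168,50,323),(168,-50,323),(-44,-140,62),(-44,177,62),(0,231,92)]]
    im=p['image'][:,:,::-1].copy()
    im=cv2.resize(im,None,fx=4,fy=4,interpolation=cv2.INTER_CUBIC)
    for q in pts: cv2.drawMarker(im,(int(q[0]*4),int(q[1]*4)),(255,0,255),0,16)
    c=np.mean(pts,0)*4; x,y=int(c[0])-400,int(c[1])-300
    cv2.imwrite(f'pics/{n}_fit.png',im[max(y,0):y+600,max(x,0):x+800]); print(n,'crop origin',x/4,y/4)
E
python3 fit.py
```

```text
[ 0.597  -0.0984  0.0406]
side wheel_axis [313.4 229.6] [-1.471   0.5024]
side lever_pivot [381.5 241. ] [-0.4455 -0.5508]
side lever_ball [351.2 238.2] [-0.8542 -0.0744]
side stop_tip [370.3 274.7] [ 0.1981 -0.6393]
top wheel_axis [260.6 223.3] [ 2.4474 -1.4689]
top lever_pivot [386.7 196.7] [-0.199   0.0368]
top lever_ball [391.1 240.5] [1.463  1.2637]
top stop_tip [377.5 219.2] [-1.4689 -1.8893]
wheel_axis [0.5876 0.1324 0.066 ]
lever_pivot [ 0.6201 -0.1755  0.225 ]
lever_ball [ 0.5012 -0.1803  0.298 ]
stop_tip [ 0.5996 -0.1633  0.09  ]
side crop origin 255.5 155.5
top crop origin 244.25 129.25
```

View pics/side0.png

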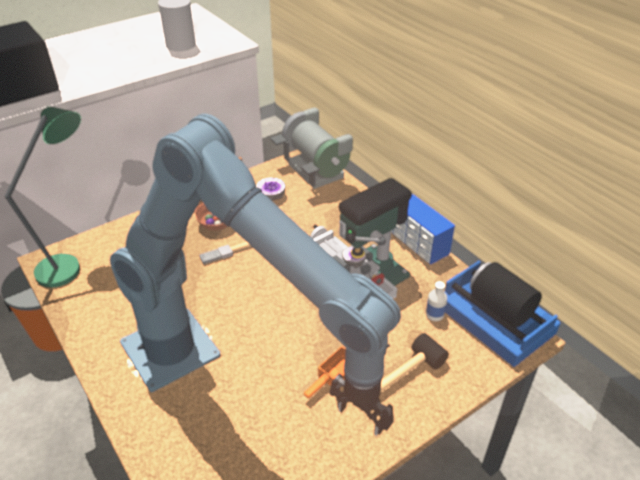

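View pics/top_fit.png

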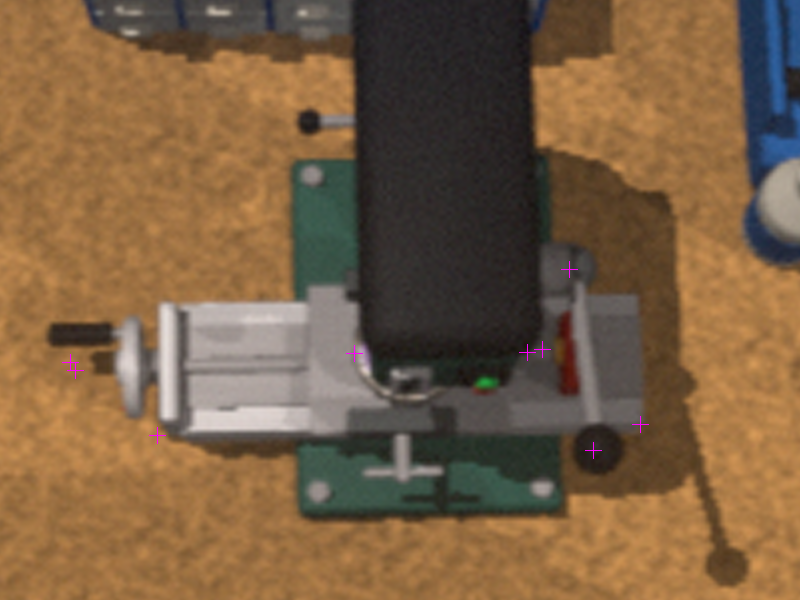

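The top view gives a fit consistent with the picture: ball at crop (598,448), wheel at (130,367), and the crank at (80,335), off to the back side. I'll raise the arm and move toward the wheel.

Emit:
play_rows([
  [1, [0, 0, -0.1], 0],
  [1, [0.05, -0.05, -0.2], -0.05],
  [1, [0.12, -0.12, -0.3], -0.1],
  [1, [0.2, -0.2, -0.36], -0.17],
  [1, [0.28, -0.28, -0.42], -0.24],
  [1, [0.35, -0.35, -0.45], -0.3],
  [1, [0.42, -0.42, -0.45], -0.36],
  [1, [0.46, -0.46, -0.45], -0.4],
], newtons=30)

```text
time: 2.82
position: [0.3083, -0.4027, 0.411]
orientation: [0.892, 0.451, 0.0, 0.001]
wrist_force: [0.9, 0.2, 0.4]
opening: 0.0852
grasp_force: 0.0
```

```bash
cat >> h.py <<'E'
from scipy.spatial.transform import Rotation as R
def to(goal,yaw=None):
    "shares along tool axes to goal TCP; roll share to put tool x at yaw"
    s=status.sense(); M=R.from_quat(s['orientation']).as_matrix(); d=M.T@(np.array(goal)-s['position'])
    cy=np.arctan2(M[1,0],M[0,0]); print('pos',s['position'],'yaw',np.degrees(cy),'shares',d/.4,'dist',np.linalg.norm(d), 'roll', None if yaw is None else -((yaw-cy+np.pi)%(2*np.pi)-np.pi)/(np.pi/2),'q',s['qpos'],'F',s['wrist_force'],'t',s['time'])
E
python3 - <<'E'
from h import *
np.set_printoptions(precision=3,suppress=True)
v=np.load('v.npy')
to([0.585,0.145,0.30],v[2]+np.pi/2)
t=vision.capture('top')
for l in ['copper_bowl','scoop','mallet','spare_geode','polish_bottle','brush']:
    r=vision.spot_point(t,l)
    if not r: print(l,None);continue
    T=np.array(t['camera_from_world']);f,cx,cy=K(t);u=r[0]['position']
    C=-T[:3,:3].T@T[:3,3]; d=T[:3,:3].T@np.array([(u[0]-cx)/f,-(u[1]-cy)/f,-1]); print(l,r[0]['p'],(C-d*C[2]/d[2])[:2])
E
```

```text
pos [ 0.308 -0.403  0.411] yaw 53.64039180574491 shares [ 1.513 -0.255  0.275] dist 0.623600158058111 roll -0.4298198823024539 q [ 1.019  0.15  -0.218  1.651  0.034  1.342  0.162] F [0.858 0.239 0.367] t 2.8167
copper_bowl 0.8 [0.372 0.413]
scoop 0.78 [ 0.353 -0.347]
mallet 0.58 [ 0.45  -0.463]
spare_geode 0.71 [0.625 0.439]
polish_bottle 0.97 [ 0.723 -0.355]
brush 0.7 [0.344 0.262]
```

Emit:
play_rows([
  [1, [0.1, -0.016, 0], -0.05],
  [1, [0.2, -0.033, 0], -0.11],
  [1, [0.3, -0.05, 0], -0.16],
  [1, [0.4, -0.066, 0], -0.21],
  [1, [0.5, -0.083, 0], -0.27],
  [1, [0.6, -0.1, 0], -0.32],
  [1, [0.7, -0.116, 0], -0.38],
  [1, [0.78, -0.13, 0], -0.43],
])

```text
time: 3.83
position: [0.4526, -0.1207, 0.4091]
orientation: [0.693, 0.721, 0.0, -0.0]
wrist_force: [-0.1, -0.9, 0.6]
opening: 0.0854
grasp_force: 0.0
```

```bash
python3 - <<'E'
from h import *
np.set_printoptions(precision=3,suppress=True)
v=np.load('v.npy')
to([0.585,0.145,0.30],v[2]+np.pi/2)
E
```

```text
pos [ 0.453 -0.121  0.409] yaw 92.3243026996139 shares [0.65  0.357 0.273] dist 0.3162711575456697 roll 1.349851646032381e-06 q [ 0.67   0.1   -0.544  1.722  0.053  1.334  0.157] F [-0.065 -0.872  0.645] t 3.8333
```

Emit:
play_rows([
  [1, [0.09, 0.02, 0], 0],
  [1, [0.18, 0.06, 0], 0],
  [1, [0.27, 0.12, 0], 0],
  [1, [0.36, 0.18, 0], 0],
  [1, [0.45, 0.24, 0.05], 0],
  [1, [0.54, 0.3, 0.12], 0],
  [1, [0.63, 0.35, 0.2], 0],
  [1, [0.65, 0.357, 0.27], 0],
])

```text
time: 4.5
position: [0.5842, 0.1377, 0.3119]
orientation: [0.694, 0.72, 0.002, 0.0]
wrist_force: [0.3, -0.2, 0.1]
opening: 0.0858
grasp_force: 0.0
```

```bash
cat > look.py <<'E'
from h import *
from scipy.optimize import least_squares
np.set_printoptions(precision=4,suppress=True)
v=np.load('v.npy'); to([0.585,0.145,0.30],v[2]+np.pi/2)
s={n:vision.capture(n) for n in ['side','top','wrist']}
C=[]
for n in s:
    p=s[n]; save(p,n+'1',[proj(p,W(v,P[l])) for l in P])
    for l in list(P)+['crank','carriage_nose','carriage']:
        r=vision.spot_point(p,l); m=vision.masks_of(p,l) if l=='crank' else None
        print(n,l,[(np.round(a['position'],1),round(a['p'],2)) for a in r[:1]], np.round(proj(p,W(v,P[l])),1) if l in P else [(np.round(a['position'],1),round(a['p'],2),a['mask'].sum()) for a in m[:1]] if m else '')
E
python3 look.py
```

```text
pos [0.5842 0.1377 0.3119] yaw 92.0297581543586 shares [0.0182 0.0027 0.0299] dist 0.014042413798969314 roll -0.003271367317857281 q [ 0.1766  0.4569 -0.672   1.5563  0.2949  1.2287 -0.5086] F [ 0.3311 -0.1874  0.0626] t 4.5
side wheel_axis [(array([313.3, 230. ]), 0.73)] [311.9 230.1]
side lever_pivot [(array([379.9, 240.1]), 0.72)] [381.1 240.4]
side lever_ball [(array([349.6, 242.7]), 0.63)] [350.3 238.1]
side stop_tip [(array([370.8, 273.2]), 0.6)] [370.5 274.1]
side crank [(array([316.8, 228.9]), 0.44)] [(array([316.5, 231.5]), 0.67, np.int64(136))]
side carriage_nose [(array([369.9, 271.2]), 0.78)] 
side carriage [(array([354.8, 266.2]), 0.61)] 
top wheel_axis [(array([386.9, 196.9]), 0.16)] [263.  221.8]
top lever_pivot [(array([387.2, 193.9]), 0.96)] [386.5 196.7]
top lever_ball [] [392.6 241.8]
top stop_tip [(array([377. , 218.1]), 0.66)] [376.  217.3]
top crank [] 
top carriage_nose [(array([371.2, 216.7]), 0.7)] 
top carriage [(array([345.1, 217. ]), 0.57)] 
wrist wheel_axis [] [330.4 201.4]
wrist lever_pivot [] [350.8 557.4]
wrist lever_ball [] [200.9 667.4]
wrist stop_tip [(array([333.7, 432.1]), 0.84)] [328.6 429.1]
wrist crank [(array([357. , 202.9]), 0.83)] [(array([344.1, 229.7]), 0.71, np.int64(2066))]
wrist carriage_nose [] 
wrist carriage [(array([330.2, 368.6]), 0.89)]
```

View pics/wrist1.png

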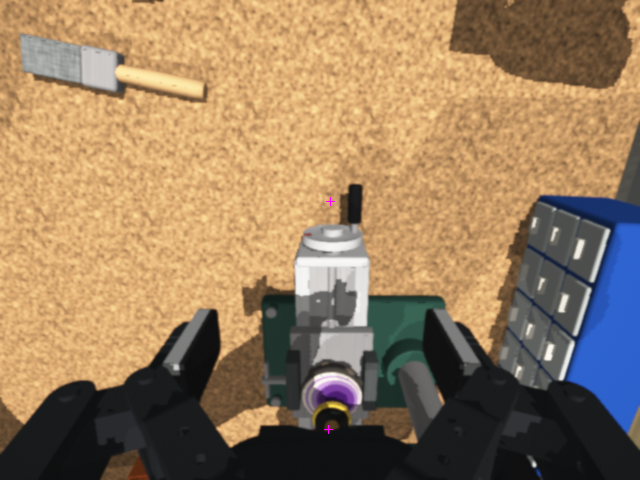

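```bash
cat > fit2.py <<'E'
from h import *
from scipy.optimize import least_squares
np.set_printoptions(precision=4,suppress=True)
v0=np.load('v.npy')
s={n:vision.capture(n) for n in ['side','top','wrist']}
obs=[('wrist','crank',(356.,203.5),1),('wrist','stop_tip',(333.7,432.1),2),('wrist','pad_c',(331,0),9e9)]
sd={'wheel_axis':(312,230.5),'lever_pivot':(380.8,241),'lever_ball':(350.2,240),'stop_tip':(369.7,274.2),'crank':(318,228)}
tp={'wheel_axis':(261.1,223.2),'lever_pivot':(386,195.5),'lever_ball':(392.6,240.6),'stop_tip':(378,218.3),'crank':(264.1,212.2)}
obs=obs[:2]+[('side',l,o,1.5) for l,o in sd.items()]+[('top',l,o,1) for l,o in tp.items()]
def X(v,l):
    if l=='crank': return W(v,(-26*np.sin(v[3]),231,66+26*np.cos(v[3])))
    return W(v,P[l])
f=lambda v: np.concatenate([(proj(s[n],X(v,l))-o)/w for n,l,o,w in obs])
for a0 in (-1.57,-.7,-2.3):
    r=least_squares(f,[*v0,a0],loss='soft_l1'); print(r.x,r.cost)
    J=r.jac; print('sd',np.sqrt(np.diag(np.linalg.inv(J.T@J))))
v=r.x
for (n,l,o,w),e in zip(obs,f(v).reshape(-1,2)): print(n,l,o,e*w)
np.save('v2.npy',v)
for l in sd: print(l,X(v,l))
p=s['wrist']; print('wheel centre face in wrist',proj(p,W(v,(0,206,66))),'bed corners',proj(p,W(v,(-44,177,62))),proj(p,W(v,(44,177,62))))
E
python3 fit2.py
```

```text
Traceback (most recent call last):
  File "fit2.py", line 15, in <module>
    r=least_squares(f,[*v0,a0],loss='soft_l1'); print(r.x,r.cost)
  File "fit2.py", line 13, in <lambda>
    f=lambda v: np.concatenate([(proj(s[n],X(v,l))-o)/w for n,l,o,w in obs])
                                           ~^^^^^
  File "fit2.py", line 11, in X
    if l=='crank': return W(v,(-26*np.sin(v[3]),231,66+26*np.cos(v[3])))
                          ~^^^^^^^^^^^^^^^^^^^^^^^^^^^^^^^^^^^^^^^^^^^^^
  File "h.py", line 14, in W
    x,y,t=v; c,s=np.cos(t),np.sin(t); q=np.array(q)/1000
    ^^^^^
ValueError: too many values to unpack (expected 3)
```

```bash
sed -i 's/x,y,t=v;/x,y,t=v[:3];/' h.py; python3 fit2.py
```

```text
[ 0.599  -0.1013  0.0313 -1.3985] 19.45900176059521
sd [0.0016 0.0015 0.0113 0.3764]
[ 0.599  -0.1013  0.0313 -1.3984] 19.459001750755178
sd [0.0016 0.0015 0.0113 0.3764]
[ 0.599  -0.1013  0.0313 -1.3985] 19.45900173933528
sd [0.0016 0.0015 0.0113 0.3764]
wrist crank (356.0, 203.5) [-2.5608 -2.0145]
wrist stop_tip (333.7, 432.1) [-6.5219 -7.2181]
side wheel_axis (312, 230.5) [ 1.4387 -0.4193]
side lever_pivot (380.8, 241) [ 1.2966 -0.1457]
side lever_ball (350.2, 240) [ 0.9713 -1.6571]
side stop_tip (369.7, 274.2) [1.7748 0.2194]
side crank (318, 228) [ 1.5318 -1.9204]
top wheel_axis (261.1, 223.2) [ 3.0809 -2.9031]
top lever_pivot (386, 195.5) [1.8387 0.7042]
top lever_ball (392.6, 240.6) [0.8995 0.5902]
top stop_tip (378, 218.3) [-0.8313 -1.5175]
top crank (264.1, 212.2) [-0.0564 -1.7415]
wheel_axis [0.5918 0.1296 0.066 ]
lever_pivot [ 0.6214 -0.1786  0.225 ]
lever_ball [ 0.5025 -0.1823  0.298 ]
stop_tip [ 0.601  -0.1663  0.09  ]
crank [0.6174 0.1304 0.0705]
wheel centre face in wrist [329.7312 222.0355] bed corners [291.7179 244.6313] [366.8587 245.1017]
```

```bash
python3 - <<'E'
from h import *
v=np.load('v2.npy'); to([0.585,0.145,0.30])
p=vision.capture('wrist')
for l in ['crank','stop_tip','carriage','wheel_axis','handwheel']:
    print(l,[(np.round(a['position'],1),round(a['p'],2)) for a in vision.spot_point(p,l)[:2]] if l!='handwheel' else '')
    m=vision.masks_of(p,l)
    if m:
        r,c=np.nonzero(m[0]['mask']); print('mask',m[0]['p'],c.min(),c.max(),r.min(),r.max(),c.mean(),r.mean())
        if l=='crank':
            k=r<r.min()+30; print('upper part cols',c[k].min(),c[k].max(),c[k].mean())
im=cv2.resize(p['image'][130:330,220:440,::-1],None,fx=3,fy=3,interpolation=cv2.INTER_CUBIC)
for q in [(0,206,66),(-44,177,62),(44,177,62),(0,231,66),(26,231,66),(34,206,66),(-34,206,66)]:
    a=(proj(p,W(v,q))-[220,130])*3; cv2.drawMarker(im,(int(a[0]),int(a[1])),(255,0,255),0,12)
cv2.imwrite('pics/w2.png',im)
E
```

```text
pos [0.58153738 0.13560634 0.3123429 ] yaw 92.10412309136795 shares [0.0231501  0.00951434 0.0308571 ] dist 0.01589269263509853 roll None q [ 0.17954643  0.45277234 -0.67214366  1.56094462  0.29306903  1.23088818
 -0.50510696] F [0.17279086 0.03814644 0.71875963] t 6.15
crank [(array([350.7, 198.5]), 0.77)]
mask 0.63 300 358 180 246 335.69271664008505 223.3652312599681
upper part cols 343 357 350.56265356265357
stop_tip [(array([330.1, 425. ]), 0.6)]
mask 0.72 259 540 180 479 349.8046954131095 339.21715381276226
carriage [(array([325.7, 365.8]), 0.77)]
mask 0.58 260 374 321 411 325.36148340923876 364.453350683149
wheel_axis []
mask 0.55 259 540 180 479 349.9947732073175 339.4122006229191
handwheel 
mask 0.85 299 358 180 246 335.504721930745 223.28331584470095
```

View pics/w2.png

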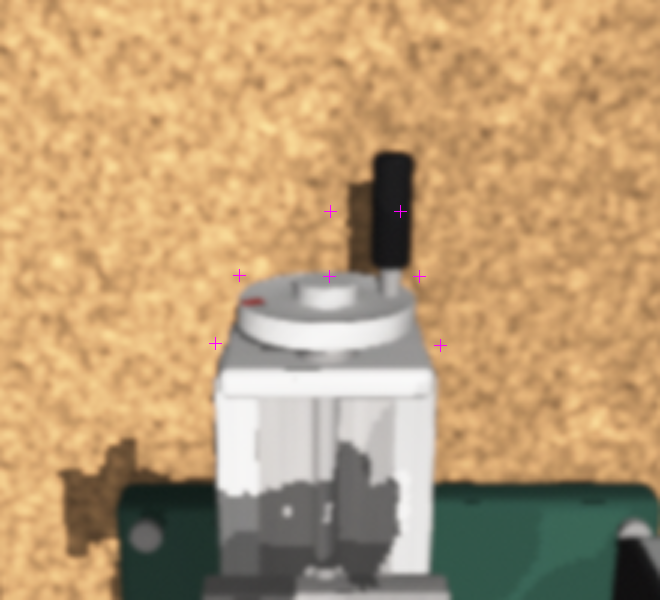

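```bash
cat > fit3.py <<'E'
from h import *
from scipy.optimize import least_squares
np.set_printoptions(precision=4,suppress=True)
v0=np.load('v2.npy')
s={n:vision.capture(n) for n in ['side','top','wrist']}
w=lambda a,b:(220+a/3,130+b/3)
c=lambda a,b:(244.25+a/4,129.25+b/4)
cr=lambda y:(lambda a:(-26*np.sin(a),y,66+26*np.cos(a)))
k=lambda *q:(lambda a:q)
wr=[(cr(231),w(392.5,211)),(k(0,206,66),w(327.5,297)),(k(-44,177,62),w(217,378)),(k(44,177,62),w(435,378)),(k(*P['stop_tip']),(330.1,425))]
tp=[(cr(231),c(80,335)),(k(0,196,66),c(132,366)),(k(-44,177,62),c(162,437)),(k(*P['lever_ball']),c(598,449)),(k(-44,-140,62),c(640,435)),(k(*P['stop_tip']),(378,218.3))]
sd=[(k(*P['wheel_axis']),(312.5,230.5)),(k(*P['lever_pivot']),(380.8,241)),(k(*P['lever_ball']),(350.2,240)),(k(*P['stop_tip']),(369.7,274.2)),(cr(231),(317.5,228.5))]
S={'wrist':wr,'top':tp,'side':sd}
def fit(names):
    f=lambda v: np.concatenate([proj(s[n],W(v,q(v[3])))-o for n in names for q,o in S[n]])
    r=least_squares(f,v0,loss='soft_l1'); v=r.x; print(names,v,r.cost,'axis',W(v,P['wheel_axis']),'crank',W(v,cr(231)(v[3])),'ball',W(v,P['lever_ball'])); print(f(v).reshape(-1,2).tolist() if 0 else np.round(f(v).reshape(-1,2),1).tolist()); return v
fit(['wrist']);fit(['top']);fit(['side']);fit(['top','side']);v=fit(['wrist','top','side'])
np.save('v3.npy',v)
E
python3 fit3.py
```

```text
['wrist'] [ 0.6022 -0.1097  0.0476 -1.936 ] 16.472474346975613 axis [0.5912 0.1211 0.066 ] crank [0.6155 0.1222 0.0567] ball [ 0.507  -0.1923  0.298 ]
[[-0.6, 5.4], [0.1, 0.2], [-0.4, -4.0], [1.6, -4.7], [-0.0, 4.9]]
['top'] [ 0.5953 -0.1013  0.0286 -1.8792] 2.7017063933982755 axis [0.5887 0.1296 0.066 ] crank [0.6135 0.1303 0.0581] ball [ 0.4986 -0.1821  0.298 ]
[[0.3, -0.1], [0.1, 0.5], [-0.1, -0.6], [-0.3, 1.5], [1.0, -1.5], [-0.8, -0.0]]
['side'] [ 0.5946 -0.1002  0.0382 -1.7377] 1.1725894878086056 axis [0.5857 0.1306 0.066 ] crank [0.6114 0.1316 0.0617] ball [ 0.4986 -0.182   0.298 ]
[[-0.7, 0.1], [-0.0, 0.1], [-0.2, -1.2], [0.5, 0.6], [0.4, 0.1]]
['top', 'side'] [ 0.5949 -0.1009  0.0328 -1.7663] 4.274262721521907 axis [0.5874 0.1299 0.066 ] crank [0.6129 0.1308 0.0609] ball [ 0.4986 -0.1821  0.298 ]
[[0.0, -0.1], [-0.0, 1.0], [-0.2, -0.2], [-0.3, 1.5], [0.9, -1.6], [-1.0, -0.0], [-0.2, 0.0], [0.2, 0.3], [-0.2, -1.1], [0.7, 0.7], [0.9, 0.2]]
['wrist', 'top', 'side'] [ 0.5968 -0.1029  0.0263 -1.8754] 36.518646287506414 axis [0.5907 0.128  0.066 ] crank [0.6155 0.1286 0.0582] ball [ 0.4999 -0.1835  0.298 ]
[[-0.1, 0.2], [-0.6, -5.6], [-1.8, -10.3], [0.6, -9.5], [-4.9, 0.8], [1.0, -0.8], [0.8, -0.2], [0.5, -1.3], [0.3, 0.9], [1.6, -1.9], [-0.2, -0.5], [1.0, -0.0], [1.0, 0.5], [0.5, -1.1], [1.5, 0.9], [1.9, 0.8]]
```

Emit:
play_rows([
  [1, [0.005, 0.02, 0.05], 0],
  [1, [0.01, 0.05, 0.13], 0],
  [1, [0.013, 0.081, 0.22], 0],
  [1, [0.013, 0.081, 0.31], 0],
  [1, [0.013, 0.081, 0.38], 0],
  [1, [0.013, 0.081, 0.42], 0],
  [1, [0.013, 0.081, 0.44], 0],
  [1, [0.013, 0.081, 0.44], 0],
])

```text
time: 7.47
position: [0.6126, 0.1417, 0.1346]
orientation: [0.694, 0.72, -0.001, -0.001]
wrist_force: [0.1, -0.7, 0.8]
opening: 0.0853
grasp_force: 0.0
```

```bash
python3 - <<'E'
from h import *
v=[.5955,-.101,.031]; np.save('v.npy',v)
to([0.6135,0.142,0.047],.031+np.pi/2)
p=vision.capture('wrist'); save(p,'w3',[proj(p,[0.6135,0.131,0.060]),proj(p,status.sense()['position'])])
print([(np.round(a['position'],1),round(a['p'],2)) for a in vision.spot_point(p,'crank')[:2]],proj(p,[0.6135,0.131,0.060]))
E
```

```text
pos [0.61263794 0.14167571 0.13457509] yaw 92.11938583740972 shares [0.00085966 0.00287269 0.21892931] dist 0.08757993596411842 roll 0.0038135185833798853 q [ 0.10131969  0.68905344 -0.58251493  1.6418334   0.44404048  0.94958729
 -0.60338745] F [ 0.0884747  -0.70391798  0.81911273] t 7.4667
[(array([324. , 266.2]), 0.88)] [321.9291035  264.93490927]
```

View pics/w3.png

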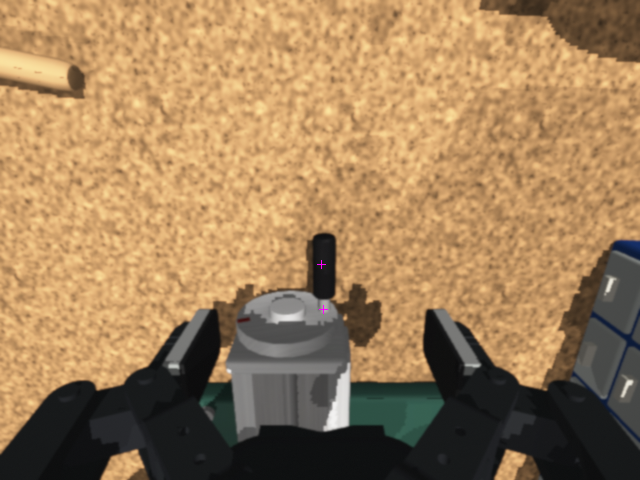

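Emit:
play_rows([
  [1, [0.001, 0.005, 0.07], 0],
  [1, [0.001, 0.005, 0.14], 0],
  [1, [0.001, 0.005, 0.19], 0],
  [1, [0.001, 0.005, 0.219], 0],
  [0.5, [0.001, 0.005, 0.219], 0],
  [0.15, [0.001, 0.005, 0.219], 0],
  [0, [0.001, 0.005, 0.219], 0],
  [0, [0.001, 0.005, 0.219], 0],
], newtons=40)

```text
time: 8.23
position: [0.6171, 0.143, 0.0507]
orientation: [0.694, 0.72, 0.001, 0.001]
wrist_force: [0.5, 0.4, 1.6]
opening: 0.0388
grasp_force: 0.0
```

Emit:
play_rows([
  [0, [0, 0, 0], 0],
  [0, [0, 0, 0], 0],
  [0, [0, 0, 0], 0],
  [0, [0, 0, 0], 0],
])

```text
time: 8.57
position: [0.6142, 0.1426, 0.0489]
orientation: [0.694, 0.72, -0.001, -0.001]
wrist_force: [-5.6, -0.7, 2.8]
opening: 0.0143
grasp_force: 39.5
```

Emit:
play_rows([
  [0, [0, 0.002, -0.016], 0],
  [0, [0, -0.001, -0.036], 0],
  [0, [0, -0.0105, -0.054], 0],
  [0, [0, -0.025, -0.0685], 0],
  [0, [0, -0.043, -0.078], 0],
  [0, [0, -0.063, -0.081], 0],
  [0, [0, -0.063, -0.081], 0],
  [0, [0, -0.063, -0.081], 0],
])

```text
time: 9.23
position: [0.5907, 0.1418, 0.0829]
orientation: [0.694, 0.72, 0.0, 0.001]
wrist_force: [-1.2, -0.1, 8.7]
opening: 0.0143
grasp_force: 41.1
```

```bash
python3 - <<'E'
from h import *
to([0.589,0.142,0.079])
p=vision.capture('wrist'); save(p,'w4'); t=vision.capture('side')
for q in (p,t): print([(np.round(a['position'],1),round(a['p'],2)) for a in vision.spot_point(q,'crank')[:2]],proj(q,W(np.load('v.npy'),(0,231,92))))
E
```

```text
pos [0.5906527  0.14177336 0.082859  ] yaw 92.11949144678995 shares [ 0.00072145 -0.00412365  0.00964062] dist 0.004204120496493766 roll None q [ 0.08120067  0.72384095 -0.55222206  1.72911021  0.49182881  0.82883325
 -0.66112252] F [-1.24526888 -0.08037243  8.74996563] t 9.2333
[(array([322.2, 346. ]), 0.61)] [314.52313089 342.39233801]
[(array([310.4, 225.3]), 0.59)] [312.47375102 224.47663189]
```

View pics/w4.png

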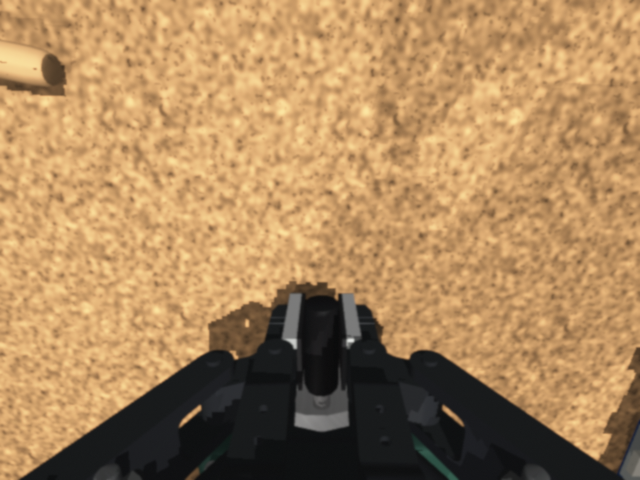

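Emit:
play_rows([
  [0, [0, -0.025, 0.005], 0],
  [0, [0, -0.046, 0.019], 0],
  [0, [0, -0.06, 0.04], 0],
  [0, [0, -0.065, 0.065], 0],
  [0, [0, -0.06, 0.09], 0],
  [0, [0, -0.046, 0.111], 0],
  [0, [0, -0.025, 0.125], 0],
  [0, [0, 0, 0.13], 0],
])

```text
time: 10.1
position: [0.593, 0.1417, 0.0304]
orientation: [0.694, 0.72, 0.001, 0.001]
wrist_force: [-7.8, -3.8, 36.5]
opening: 0.0141
grasp_force: 44.1
```

```bash
python3 - <<'E'
from h import *
to([0.589,0.142,0.03])
for n in ('top','side'):
    q=vision.capture(n)
    for l in ('carriage_nose','stop_tip','carriage'): print(n,l,[(np.round(a['position'],1),round(a['p'],2)) for a in vision.spot_point(q,l)[:2]])
    v=np.load('v.npy'); print(proj(q,W(v,P['stop_tip'])),proj(q,W(v,(0,-55,90))))
E
```

```text
pos [0.59300695 0.1416697  0.03040062] yaw 92.08185607877714 shares [ 0.00118947 -0.00998374  0.00097108] dist 0.004040453952640214 roll None q [ 0.05134973  0.80012369 -0.50858523  1.73636801  0.5425038   0.74617843
 -0.69844196] F [-7.84201644 -3.82378059 36.48646141] t 10.1
top carriage_nose [(array([373.6, 215.8]), 0.59), (array([213.8, 316.1]), 0.44)]
top stop_tip [(array([378.8, 217.2]), 0.97), (array([386.6, 194.7]), 0.5)]
top carriage [(array([346.1, 215.5]), 0.88)]
[377.05617284 218.11546827] [373.18969165 218.16938493]
side carriage_nose [(array([369.2, 273.2]), 0.94)]
side stop_tip [(array([371.1, 274.5]), 0.7)]
side carriage [(array([353.7, 266.4]), 0.67)]
[370.51092581 274.83952868] [368.37623218 273.0038793 ]
```

Emit:
play_rows([
  [0, [0, 0.022, -0.013], 0],
  [0, [0, 0.042, -0.028], 0],
  [0, [0, 0.056, -0.048], 0],
  [0, [0, 0.061, -0.072], 0],
  [0, [0, 0.056, -0.097], 0],
  [0, [0, 0.042, -0.118], 0],
  [0, [0, 0.021, -0.132], 0],
  [0, [0, -0.004, -0.137], 0],
])

```text
time: 11.17
position: [0.5874, 0.1414, 0.0839]
orientation: [0.694, 0.72, -0.0, -0.0]
wrist_force: [5.7, 5.3, -26.9]
opening: 0.0143
grasp_force: 39.2
```

Emit:
play_rows([
  [0, [0, -0.025, 0.007], 0],
  [0, [0, -0.045, 0.021], 0],
  [0, [0, -0.059, 0.041], 0],
  [0, [0, -0.063, 0.065], 0],
  [0, [0, -0.058, 0.089], 0],
  [0, [0, -0.044, 0.11], 0],
  [0, [0, -0.022, 0.124], 0],
  [0, [0, 0.006, 0.128], 0],
])

```text
time: 11.83
position: [0.5899, 0.1416, 0.0309]
orientation: [0.694, 0.72, -0.002, -0.001]
wrist_force: [-6.8, 2.1, 8.3]
opening: 0.0145
grasp_force: 43.3
```

Emit:
play_rows([
  [0, [0, 0.006, -0.002], 0],
  [0, [0, 0.012, -0.003], 0],
  [0, [0, 0.015, -0.003], 0],
  [0, [0, 0.015, -0.003], 0],
])

```text
time: 12.17
position: [0.5898, 0.1416, 0.031]
orientation: [0.694, 0.72, -0.007, -0.004]
wrist_force: [-19.0, 1.6, 6.3]
opening: 0.0142
grasp_force: 43.2
```

```bash
python3 - <<'E'
from h import *
to([0.589,0.142,0.03])
for n in ('top','side'):
    q=vision.capture(n)
    for l in ('carriage_nose','stop_tip','carriage','lever_ball'): print(n,l,[(np.round(a['position'],1),round(a['p'],2)) for a in vision.spot_point(q,l)[:2]])
    im=cv2.resize(q['image'],None,fx=5,fy=5,interpolation=cv2.INTER_CUBIC)[:,:,::-1]
    x,y=(1700,950) if n=='top' else (1600,1150)
    cv2.imwrite('pics/stop_%s.png'%n,im[y:y+350,x:x+400])
a=cv2.imread('pics/stop_top.png');b=cv2.imread('pics/stop_side.png');cv2.imwrite('pics/stop.png',np.hstack([a,b]))
E
```

```text
pos [0.58982943 0.14155582 0.03098243] yaw 92.15890702001309 shares [ 0.00119507 -0.00199114  0.00248441] dist 0.0013603013721329783 roll None q [ 0.0542031   0.80490281 -0.51494114  1.72704922  0.53245303  0.77019224
 -0.68813799] F [-19.01735329   1.60956005   6.28115384] t 12.1667
top carriage_nose [(array([376.9, 218.2]), 0.81), (array([482.7, 280.9]), 0.49)]
top stop_tip [(array([381.2, 216.6]), 0.56), (array([213. , 317.7]), 0.29)]
top carriage [(array([347.9, 217. ]), 0.83)]
top lever_ball [(array([391.7, 240.2]), 0.78)]
side carriage_nose [(array([369.7, 275.5]), 0.86)]
side stop_tip [(array([370.8, 275.9]), 0.71)]
side carriage [(array([357.5, 269.3]), 0.76), (array([374. , 274.9]), 0.68)]
side lever_ball [(array([226.4, 252.3]), 0.61), (array([351.9, 243. ]), 0.58)]
```

View pics/stop.png

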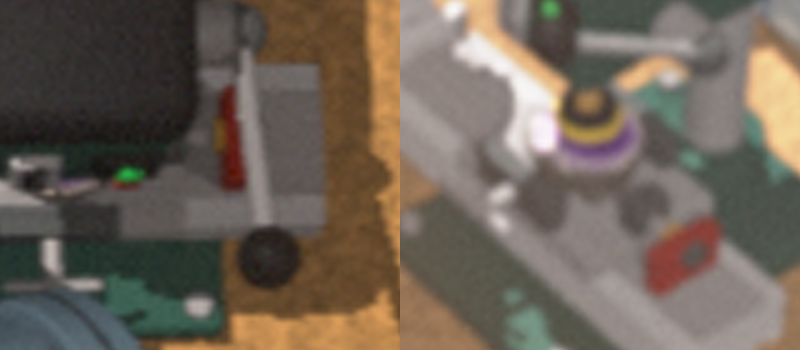

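The side crop shows the carriage nose (≈(665,235)) butted against the brass tip at the red bracket. The crank also resists with 19 N, so the carriage is at its stop with the lever still up. Next: release, lift, and go to the ball.

Emit:
play_rows([
  [0.5, [0, -0.012, 0], 0],
  [1, [0, -0.012, 0], 0],
  [1, [0, -0.012, 0], 0],
  [1, [0, -0.012, -0.05], 0],
  [1, [0, -0.012, -0.14], 0],
  [1, [0, -0.012, -0.24], 0],
  [1, [0, -0.012, -0.34], 0],
  [1, [0, -0.012, -0.44], 0],
], newtons=60)

```text
time: 13.33
position: [0.5938, 0.1411, 0.2123]
orientation: [0.694, 0.72, 0.001, 0.0]
wrist_force: [1.7, -1.1, -0.4]
opening: 0.0856
grasp_force: 0.0
```

Emit:
play_rows([
  [1, [0, -0.01, -0.1], 0.07],
  [1, [0, -0.02, -0.2], 0.14],
  [1, [0, -0.03, -0.3], 0.21],
  [1, [0, -0.05, -0.38], 0.28],
  [1, [0, -0.08, -0.46], 0.35],
  [1, [-0.02, -0.12, -0.5], 0.42],
  [1, [-0.08, -0.16, -0.5], 0.49],
  [1, [-0.16, -0.2, -0.5], 0.56],
])

```text
time: 14.0
position: [0.5156, 0.0766, 0.4123]
orientation: [0.935, 0.355, 0.003, -0.0]
wrist_force: [0.8, -0.8, -1.5]
opening: 0.0853
grasp_force: 0.0
```

```bash
python3 - <<'E'
from h import *
to([0.499,-0.182,0.41],.031)
E
```

```text
pos [0.51564491 0.07655417 0.41226935] yaw 41.64588053908696 shares [-0.46065775  0.4553623   0.00418277] dist 0.259099324395415 roll 0.4429967930464601 q [ 0.20599869  0.20294347 -0.52028814  1.60467753  0.10239723  1.35579124
 -1.17070196] F [ 0.83110438 -0.84818433 -1.48529725] t 14.0
```

Emit:
play_rows([
  [1, [-0.06, 0.06, 0], 0.06],
  [1, [-0.13, 0.13, 0], 0.13],
  [1, [-0.2, 0.2, 0], 0.19],
  [1, [-0.27, 0.27, 0], 0.26],
  [1, [-0.34, 0.34, 0], 0.32],
  [1, [-0.4, 0.4, 0], 0.38],
  [1, [-0.45, 0.45, 0], 0.443],
  [1, [-0.46, 0.455, 0], 0.443],
])

```text
time: 14.67
position: [0.498, -0.1911, 0.4103]
orientation: [1.0, 0.009, 0.0, 0.002]
wrist_force: [0.0, -0.4, 0.0]
opening: 0.0855
grasp_force: 0.0
```

Emit:
play_rows([
  [1, [0, 0, 0], 0],
  [1, [0, 0, 0], 0],
])

```text
time: 14.83
position: [0.4993, -0.1833, 0.4104]
orientation: [1.0, 0.017, 0.001, -0.0]
wrist_force: [-0.4, 1.2, -0.4]
opening: 0.0855
grasp_force: 0.0
```

```bash
python3 - <<'E'
from h import *
v=np.load('v.npy'); b=W(v,P['lever_ball']); to([b[0],b[1],.281],.031); print(b)
for n in ('wrist','side','top'):
    q=vision.capture(n)
    for l in ('lever_ball','lever_pivot','carriage_nose','stop_tip'):
      print(n,l,[(np.round(a['position'],1),round(a['p'],2)) for a in vision.spot_point(q,l)[:2]], np.round(proj(q,W(v,P.get(l,(0,-65,90)))),1))
    if n=='wrist':
        m=vision.masks_of(q,'lever_ball')
        save(q,'w5',[proj(q,b)])
E
```

```text
pos [ 0.49927149 -0.18330408  0.41037685] yaw 1.8956311787801643 shares [-0.00101496 -0.00317388  0.32344153] dist 0.12938347941212197 roll 0.0013273557097177769 q [ 0.48999664  0.20271906 -0.26601766  1.59139416  0.05383749  1.35369601
 -1.32008368] F [-0.39230437  1.23927764 -0.35987269] t 14.8333
[ 0.49896518 -0.18203103  0.298     ]
wrist lever_ball [(array([322.7, 230.9]), 0.66)] [318.  234.2]
wrist lever_pivot [(array([320.3,  67.8]), 0.6), (array([313.3,  99.3]), 0.15)] [318.7  72.2]
wrist carriage_nose [(array([308.8,  97.3]), 0.66)] [308.6 103.3]
wrist stop_tip [(array([311. , 102.9]), 0.86), (array([497.9, 207.6]), 0.59)] [308.6 103.3]
side lever_ball [(array([352.9, 241.7]), 0.82)] [350.1 238.8]
side lever_pivot [(array([380.9, 239.5]), 0.69), (array([215.7, 222.4]), 0.24)] [381.1 241.3]
side carriage_nose [(array([371.5, 273.2]), 0.77)] [370.5 274.8]
side stop_tip [(array([371.4, 273.2]), 0.58)] [370.5 274.8]
top lever_ball [(array([389.7, 243.2]), 0.59)] [393.4 242.8]
top lever_pivot [(array([384.7, 194.7]), 0.56)] [387.7 197.7]
top carriage_nose [] [377.1 218.1]
top stop_tip [(array([376.8, 217.3]), 0.78)] [377.1 218.1]
```

View pics/w5.png

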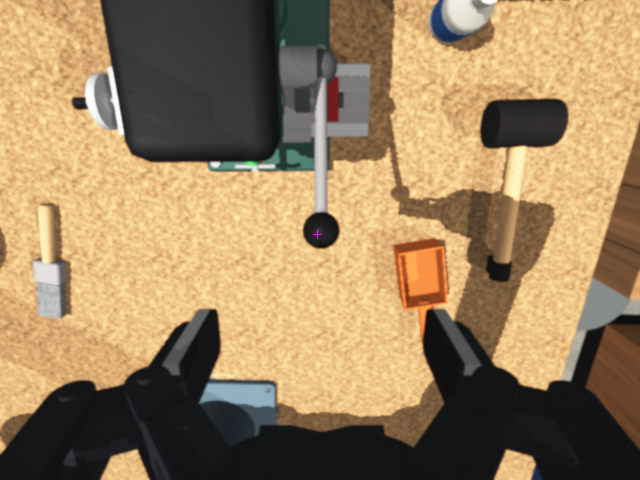

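Emit:
play_rows([
  [1, [0.007, 0.003, 0.08], 0],
  [1, [0.007, 0.003, 0.16], 0],
  [1, [0.007, 0.003, 0.24], 0],
  [1, [0.007, 0.003, 0.3], 0],
  [1, [0.007, 0.003, 0.323], 0],
  [1, [0.007, 0.003, 0.323], 0],
  [0.3, [0.007, 0.003, 0.323], 0],
  [0, [0.007, 0.003, 0.323], 0],
], newtons=60)

```text
time: 16.3
position: [0.5027, -0.185, 0.2826]
orientation: [1.0, 0.016, 0.001, 0.0]
wrist_force: [0.2, 0.1, 0.7]
opening: 0.0641
grasp_force: 0.0
```

Emit:
play_rows([
  [0, [0, 0, 0], 0],
  [0, [0, 0, 0], 0],
  [0, [0, 0, 0], 0],
  [0, [0, 0, 0], 0],
  [0, [0, 0, 0], 0],
])

```text
time: 16.72
position: [0.5015, -0.1829, 0.2816]
orientation: [1.0, 0.017, -0.0, -0.001]
wrist_force: [-3.2, 4.8, 5.4]
opening: 0.025
grasp_force: 58.5
```

Emit:
play_rows([
  [0, [-0.012, 0, 0.0215], 0],
  [0, [-0.0225, 0, 0.0435], 0],
  [0, [-0.0315, 0, 0.066], 0],
  [0, [-0.039, 0, 0.09], 0],
  [0, [-0.0445, 0, 0.1135], 0],
  [0, [-0.048, 0, 0.134], 0],
  [0, [-0.05, 0, 0.148], 0],
  [0, [-0.051, 0, 0.1585], 0],
])

```text
time: 17.38
position: [0.4806, -0.1838, 0.2176]
orientation: [1.0, 0.016, -0.001, -0.001]
wrist_force: [-4.8, 5.2, 7.7]
opening: 0.0252
grasp_force: 63.1
```

```bash
cat > lv.py <<'E'
from h import *
v=np.load('v.npy'); to([0.48,-.183,.2086],.031)
for n in ('side','top','wrist'):
    q=vision.capture(n)
    for l in ('lever_ball','carriage_nose','stop_tip','pad'): print(n,l,[(np.round(a['position'],1),round(a['p'],2)) for a in vision.spot_point(q,l)[:1]], [np.round(proj(q,W(v,(-140*np.cos(t)+20,-78,225+140*np.sin(t)))),1) for t in (.1,0)] if l=='lever_ball' else '')
    if n=='wrist':
        save(q,'w6_%d'%(100*status.sense()['time']),[proj(q,W(v,(-120,-78,225))),proj(q,W(v,P['lever_pivot']))])
    if n=='side':
        cv2.imwrite('pics/s6.png',cv2.resize(q['image'][170:320,290:440,::-1],None,fx=4,fy=4,interpolation=cv2.INTER_CUBIC))
E
python3 lv.py
```

```text
pos [ 0.48060797 -0.18381694  0.21764446] yaw 1.8801785590586175 shares [-0.00142698 -0.00205127  0.02261639] dist 0.009101603518798074 roll 0.0011556599350339637 q [ 0.49146703  0.33861848 -0.2598364   1.89391721  0.10542006  0.92385077
 -1.35602375] F [-4.76081374  5.19752506  7.67348639] t 17.3833
side lever_ball [(array([348.4, 260. ]), 0.83)] [array([343.8, 257.6]), array([343.5, 261.4])]
side carriage_nose [(array([369.7, 274.9]), 0.95)] 
side stop_tip [(array([371.6, 274.3]), 0.61)] 
side pad [(array([355.3, 281.4]), 0.45)] 
top lever_ball [(array([263.3, 220.9]), 0.24)] [array([390.5, 255.8]), array([389.7, 257. ])]
top carriage_nose [(array([376. , 217.5]), 0.75)] 
top stop_tip [(array([378.7, 218.2]), 0.67)] 
top pad [] 
wrist lever_ball [(array([322.2, 332.3]), 0.97)] [array([315.7, 341.7]), array([316.2, 324. ])]
wrist carriage_nose [(array([296.6,  56.4]), 0.78)] 
wrist stop_tip [(array([302.8,  60.3]), 0.72)] 
wrist pad []
```

Emit:
play_rows([
  [0, [0, 0, 0.008], 0],
  [0, [-0.001, 0, 0.016], 0],
  [0, [-0.001, 0, 0.022], 0],
  [0, [-0.001, 0, 0.022], 0],
  [0, [-0.001, 0, 0.022], 0],
  [0, [-0.001, 0, 0.022], 0],
  [0, [-0.001, 0, 0.022], 0],
  [0, [-0.001, 0, 0.022], 0],
])

```text
time: 18.8
position: [0.4806, -0.1837, 0.2096]
orientation: [1.0, 0.017, -0.0, -0.001]
wrist_force: [-5.4, 4.8, 8.5]
opening: 0.0249
grasp_force: 64.2
```

```bash
python3 lv.py; ls pics
```

```text
pos [ 0.4805536  -0.18373559  0.20956158] yaw 1.9145075521098283 shares [-0.00132033 -0.00188039  0.00240772] dist 0.0013312409015783925 roll 0.001537093191158595 q [ 0.48996999  0.34865387 -0.25876504  1.90224592  0.10964286  0.90537001
 -1.35918588] F [-5.44375788  4.80314706  8.54674122] t 18.8
side lever_ball [(array([344.8, 261.9]), 0.57)] [array([343.8, 257.6]), array([343.5, 261.4])]
side carriage_nose [(array([370.1, 273.4]), 0.87)] 
side stop_tip [(array([371.4, 276.5]), 0.93)] 
side pad [(array([354.3, 256. ]), 0.47)] 
top lever_ball [] [array([390.5, 255.8]), array([389.7, 257. ])]
top carriage_nose [(array([377.9, 216.5]), 0.79)] 
top stop_tip [(array([378.7, 216.7]), 0.94)] 
top pad [(array([387. , 195.7]), 0.51)] 
wrist lever_ball [(array([322. , 338.3]), 0.67)] [array([315.3, 354.8]), array([315.9, 334.9])]
wrist carriage_nose [(array([298.5,  58.3]), 0.74)] 
wrist stop_tip [(array([302.6,  59.3]), 0.67)] 
wrist pad [] 
s6.png
side0.png
side1.png
side_fit.png
stop.png
stop_side.png
stop_top.png
top0.png
top1.png
top_fit.png
w2.png
w3.png
w4.png
w5.png
w6_1813.png
w6_1955.png
wrist0.png
wrist1.png
```

View pics/s6.png

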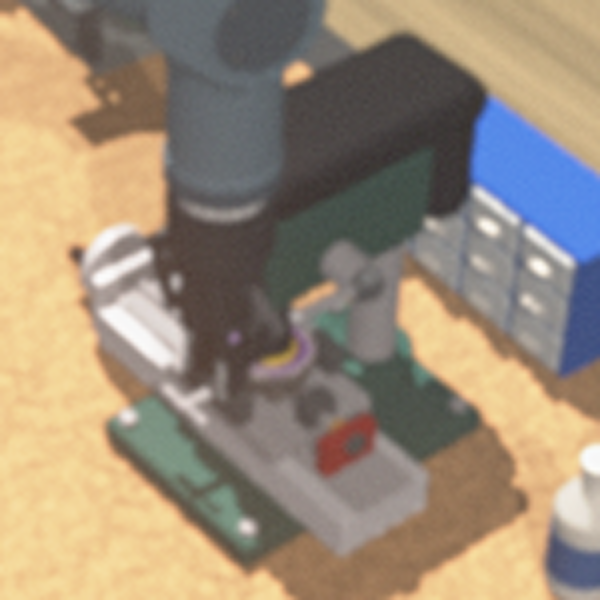

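The pad sits on the stone. The ball reads at the level position: grip travel is 72 of 73 mm and the force is 8.5 N, which is the value given for level. Handing in.

```bash
python3 -c "
from workcell import ctrl; print(ctrl.sign_off())"
```

```text
the job is handed in; nothing more can be done
None
```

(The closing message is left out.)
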